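Clear the jammed pin chute

TASK

A stray rectangular steel block has dropped into the window of the sloping pin chute and is holding up the round pins. While the gate stays shut, lift the block out and put it down in the red scrap tray; only then pull the orange gate tab sideways until the gate is fully open, so that all three pins roll down to the end stop, and leave them there. Do not disturb the spray can or the cone-tipped pin standing by.

Things in the scene. Friction and masses are not known exactly. Their poses are not given: they have to be found in the camera images.
- chute: Fixed sloping green-painted chute, 300 mm long, 64 wide; origin on the table under its middle; x (level) points up the slope, y left, z up. Floor falls towards -x at 0.21 rad: 66 mm above the table at x = 0, 35 at the low end, 97 at the high end. Channel 44 mm wide; side walls 4 mm thick, only 10 mm high. Windows in both walls, 33 mm long, at x = -15 mm. The chute may stand turned.
- end_stop (a point): Middle of the uphill face of the dark end stop at the low end of the chute (18 mm high); the leading pin comes to rest against it.
- block: Loose steel block 55 x 30 x 26 mm (own x, y, z), 0.33 kg: the jam. Origin at the centre of its underside. At the start it lies on the sloping floor, tipped with it by 0.21 rad, its 55 mm length level and across the channel; both upright end faces stand 1.5 mm out through the wall windows, free to be gripped across the length from above. It lifts straight up.
- block_centre (a point): Centre of the block, 13 mm above its underside, same axes as the block.
- pin_1: Loose turned steel pin, 26 mm diameter, 42 mm long, lying across the channel; origin at its centre, its axis along the chute's y. At the start it leans against the uphill side of the block, below the gate; it rolls down by itself to the end stop as soon as the block is out.
- pin_2: Same kind of pin, lying against the uphill side of the gate blade at the start; rolls by itself when the gate opens.
- pin_3: Same kind of pin, touching pin_2 on its uphill side at the start.
- gate (a joint): Slide gate of the chute, in m: about 0 = shut (steel blade across the channel), 0.055 = fully open (tab pulled 55 mm to the chute's +y, its left). Blade clear of the channel from about 0.046. Friction about 1.2 N plus light drag; it stays where it is left.
- gate_grip (a point): Grip point in the upright orange tab of the gate, 15 mm below the tab's top; the tab is 12 mm thick along the chute's y, 26 mm along its x and 50 mm tall. Moves with the gate along the chute's +y; the point's axes are the chute's. Pinch it across the 12 mm thickness from above.
- scrap_tray_floor (a point): Centre of the inner floor of the RED scrap tray, 4 mm above the table; fixed open tray, outside 140 (x) x 110 (y) x 32 mm high, walls 4 mm.
- good_tray_floor (a point): Centre of the inner floor of the BLUE tray, the same size; for good parts, leave it empty. The red and the blue tray may change sides.
- spray_can: Bystander: loose standing spray can, 52 mm diameter, 188 mm tall; origin under its centre.
- cone_part: Bystander: loose turned cone-tipped steel pin lying on the table, 60 mm long, 30 mm diameter; origin under its centre.
- window (a point): Middle of the channel floor between the two wall windows, where the block is caught.
Not all that is in view belongs to the job. What is shaped like the block but brown is not meant.

How it is judged:
By the outcome, as a careful person would: the job done as asked, in the order asked, and still so for the second after the job is handed in, with the robot touching nothing.
It also fails if it takes over 53 s, if anything falls off the work surface, if the arm or the gripper's body presses on something with over 40 N, if the wrist force passes 120 N, or if a joint passes its speed limit or range.

ROBOT

A 6-joint arm with a two-finger parallel gripper is mounted at the origin on a cart in front of the work surface, level with it; the furniture and walls round the work are solid. World frame = base frame: x ahead of the robot, y to its left, z up, the work surface at z = 0. Lengths are in mm, angles in rad, forces in N, time in s.
With the tool pointing down it reaches from about 300 to 775 mm from the base axis. Payload 14.6 kg.
Tool frame: the origin (TCP) lies at the very end of the fingers, on their centre line; the grasp point (between the pads) lies 19 mm behind it; z points along the fingers, y is the line along which they close (so a half turn about z gives the same grasp; the last joint's range is limited). The gripper opens to 94 mm and grips with 3 to 60 N. Pads are 16 mm wide; open, the fingers measure 119 mm over their backs; the gripper's body (75 mm by 177 mm) begins 78 mm behind the grasp point.
Start: joints at [-1.356, 0.3, 1.521, -0, 1.321, -0.067], TCP at [152.94, -528.298, 205.446] pointing down, gripper open.
Joint ranges: [-3.03, 3.03], [-0.79, 2.21], [0.23, 2.52], [-1.04, 4.18], [0, 3.07], [-2.55, 2.55]. Speed limits (rad/s): [2.22, 2.22, 2.57, 3.14, 3.14, 3.14].

INTERFACE

Orientations are given as [roll, pitch, yaw] about the fixed x, y, z axes, in that order (R = Rz(yaw) Ry(pitch) Rx(roll)).
In Python, from cell import manip, camera, get_calibration gives the robot as it stands.
- The arm moves only by the tool arm_command, never from a script. Its argument "targets" is a list of rows, each an object of numbers: "hand": the opening, from -1 (shut) to 1 (fully open), so that 0 is half open; "x", "y", "z": the shift along the tool's x, y, z in m; "yaw": the turn about the tool's z in rad. In form: [{"hand": .., "x": .., "y": .., "z": .., "yaw": ..}, ...]. A call has 1 to 10 rows; each row shifts and turns the commanded pose from where the row before left it, along the tool's axes as they then stand; what a row does not reach is not made up. A row lasts 1/10 s, in which the tool goes at most 50 mm and 8.59 degrees, less where a joint would pass 70% of its speed; a pose out of reach is approached as far as the arm can. A call is refused whole if a number of a shift passes 0.05 or a number of a turn 0.15, either way. A call with a gripper value outside its range is refused whole. The fingers move at their own pace and stop on an object; "newtons" is the grip in N (left out, the last holds). Time passes only in rows, so rows that do not move let the fingers close. It gives the time, the measured TCP pose, the force, the opening and the grip force at its end, in the units of the state.
- manip.read_state(): the state, without advancing time (a new reading comes with each control period).
- camera(name): name is "scene" or "top" or "wrist"; returns the picture (420x560x3 uint8, red, green, blue); there is no depth.
- get_calibration(name): a dict with "K" (3x3 intrinsics, pixels), "dist_coeffs" ([k1, k2, p1, p2, k3] as OpenCV has them; the pictures are not rectified), "cam_to_world" (4x4, takes a point from camera to world coordinates). Camera axes: x right, y up, looking along -z (the intrinsics and any distortion apply to the point x, -y, -z); pixel columns grow to the right and rows downward; lengths in mm; the calibration is good to about 2 mm. A picture is of the moment at which its call begins: read the wrist's pose just before it. get_calibration takes no time and is no camera call; for the wrist camera it gives the pose at the moment of the call.
- manip.sign_off(): hands the job in; it is judged then, once.
The state is a dict: "clock": time; "joints": joint angles; "qd": joint speeds; "effort": joint torques, N m; "eef_pos": TCP position; "eef_rot": TCP orientation; "wrist_force": force on the tool from outside, world axes, zero at the start; "moment": the same for the moment, N m; "finger_gap": finger opening in mm; "finger_force": force on a finger pad.
Only numpy, scipy, OpenCV 4.12 (cv2) and the standard library are available. Lean on these libraries where they do the work, as an engineer would, in place of code of your own. Each camera call takes 0.05 s, during which the arm holds its last target. There are 200 camera calls.

## Working session

There is one attempt and no reset: what is moved stays moved. The work goes in short steps, Python scripts to look and compute and a tool call to move; the robot and the scene stay as the last step left them, time stands still between calls to the robot, and variables do not carry over. Pictures are saved under pics/ and viewed, at most 10 in all, crops included, and the job is handed in when it is done.

Besides the shell and the picture viewer there is one more tool, called after "Request:" by a JSON object that holds its "method" and its "body", one argument or row to a line. arm_command: Moves the arm, as the interface text tells. Its arguments: {"type":"object","properties":{"targets":{"type":"array"},"newtons":{"type":"number"}},"required":["targets"]}

```bash
mkdir -p pics
python3 - <<'E'
from cell import manip,camera,get_calibration
import cv2,numpy as np
for n in("top","scene"):
    im=camera(n); cv2.imwrite(f"pics/{n}0.png",cv2.resize(im[:,:,::-1],(800,600),interpolation=cv2.INTER_CUBIC)); 
    c=get_calibration(n); print(n,np.round(c["K"],1).tolist(),c["dist_coeffs"],np.round(c["cam_to_world"],3).tolist())
s=manip.read_state(); print(s)
E
```

```text
top [[470.0, 0.0, 274.0], [0.0, 470.0, 206.4], [0.0, 0.0, 1.0]] [-0.08894916  0.          0.          0.          0.        ] [[-0.002, 0.992, -0.125, 380.21], [-1.0, -0.003, -0.007, -29.277], [-0.007, 0.125, 0.992, 1497.643], [0.0, 0.0, 0.0, 1.0]]
scene [[439.1, 0.0, 287.6], [0.0, 439.1, 211.6], [0.0, 0.0, 1.0]] [-0.14204576  0.          0.          0.          0.        ] [[-0.813, 0.254, -0.524, -24.945], [-0.582, -0.347, 0.735, 761.699], [0.005, 0.903, 0.43, 571.825], [0.0, 0.0, 0.0, 1.0]]
{'clock': 0.1, 'joints': array([-1.35558889e+00,  3.00412476e-01,  1.52154364e+00,  5.41365261e-06,
        1.32072655e+00, -6.66136597e-02]), 'qd': array([ 0.00166598,  0.0005922 , -0.00107499,  0.00111443, -0.00084807,
       -0.00101229]), 'effort': array([-1.15995008e-03, -5.32644868e+01, -3.53285229e+01,  7.09000672e-02,
        2.34696642e-02, -5.43078534e-05]), 'eef_pos': array([ 152.89501925, -528.05707356,  204.93433337]), 'eef_rot': array([-3.14050540e+00, -7.77884671e-05,  2.81819716e-01]), 'wrist_force': array([ 0.2231671 , -0.38287495, -0.46884058]), 'moment': array([-0.00629466,  0.00534761, -0.05593738]), 'finger_force': 0.0, 'finger_gap': 94.13174771103277}
```

View pics/top0.png

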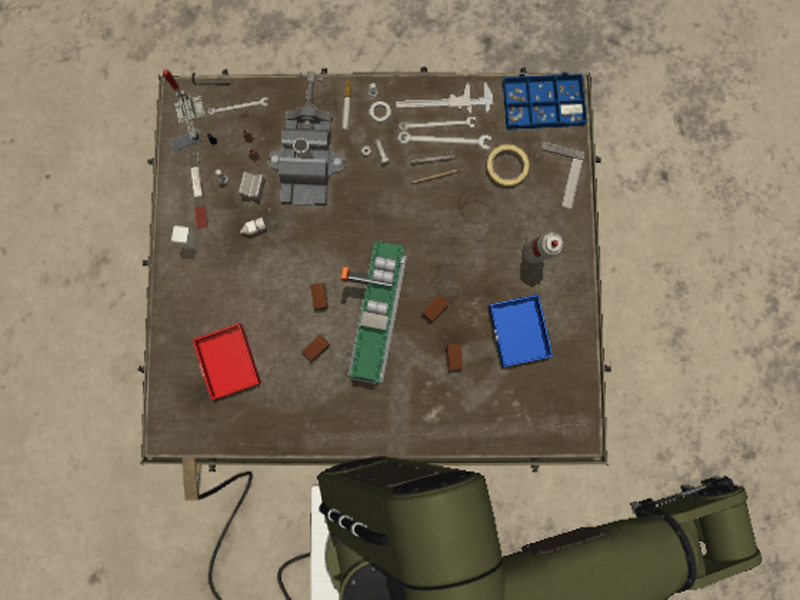

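View pics/scene0.png

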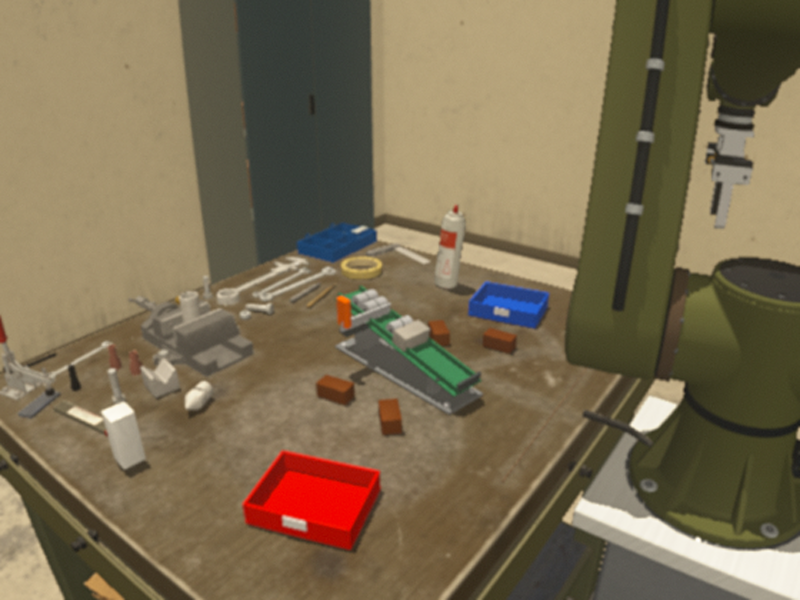

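The top view shows the chute from about (388,243) at its high end to (365,380) at its low end. The block is at (375,320), the orange tab at (346,273), the red tray at (227,361), the can at (545,245) and the cone part at (254,227). The scene view agrees with this.

```bash
cat > h.py <<'E'
from cell import manip,camera,get_calibration
import cv2,numpy as np
def ray(c,px):
    px=np.array(px,float).reshape(-1,1,2)
    u=cv2.undistortPoints(px,np.array(c["K"]),np.array(c["dist_coeffs"])).reshape(-1,2)
    T=np.array(c["cam_to_world"]); d=np.c_[u[:,0],-u[:,1],-np.ones(len(u))]@T[:3,:3].T
    return T[:3,3],d
def at_z(c,px,z):
    o,d=ray(c,px); return o+d*((np.asarray(z)-o[2])/d[:,2])[:,None]
def proj(c,P):
    T=np.linalg.inv(np.array(c["cam_to_world"])); p=np.atleast_2d(P)@T[:3,:3].T+T[:3,3]; p=p*[1,-1,-1]
    return cv2.projectPoints(p,np.zeros(3),np.zeros(3),np.array(c["K"]),np.array(c["dist_coeffs"]))[0].reshape(-1,2)
E
python3 - <<'E'
from h import *
im=camera("top");c=get_calibration("top")
hsv=cv2.cvtColor(im,cv2.COLOR_RGB2HSV)
def seg(lo,hi,box):
    m=cv2.inRange(hsv,lo,hi); k=np.zeros_like(m);x0,y0,x1,y1=[int(v*.7) for v in box];k[y0:y1,x0:x1]=m[y0:y1,x0:x1];return k
for n,lo,hi,box,z in[("red",(0,180,120),(6,255,255),(180,310,275,410),32),("orange",(6,180,150),(20,255,255),(330,260,360,290),110),("green",(60,60,40),(90,255,255),(340,230,420,395),66)]:
    m=seg(lo,hi,box);p=np.argwhere(m)[:,::-1].astype(np.float32)
    r=cv2.minAreaRect(p);b=cv2.boxPoints(r)
    print(n,len(p),p.min(0),p.max(0),np.round(b,1).tolist());print(np.round(at_z(c,b,z),1).tolist(), np.round(at_z(c,[r[0]],z),1))
cv2.imwrite("pics/crop.png",cv2.resize(im[160:280,230:300,::-1],None,fx=5,fy=5,interpolation=cv2.INTER_CUBIC))
E
```

```text
red 1401 [135. 227.] [180. 279.] [[133.8000030517578, 237.39999389648438], [166.8000030517578, 226.39999389648438], [180.8000030517578, 268.3999938964844], [147.8000030517578, 279.3999938964844]]
[[467.8, 422.8, 32.0], [502.6, 318.4, 32.0], [371.4, 271.3, 32.0], [336.9, 374.5, 32.0]] [[419.4 346.4  32. ]]
orange 31 [239. 187.] [243. 194.] [[238.39999389648438, 193.89999389648438], [239.89999389648438, 186.39999389648438], [243.39999389648438, 187.10000610351562], [241.89999389648438, 194.60000610351562]]
[[593.3, 86.7, 110.0], [616.0, 82.4, 110.0], [613.9, 72.0, 110.0], [591.2, 76.3, 110.0]] [[603.6  79.3 110. ]]
green 1328 [245. 169.] [282. 267.] [[243.89999389648438, 263.3999938964844], [261.70001220703125, 168.10000610351562], [282.3999938964844, 172.0], [264.6000061035156, 267.29998779296875]]
[[386.9, 72.2, 66.0], [680.7, 18.7, 66.0], [668.3, -45.4, 66.0], [375.2, 9.5, 66.0]] [[526.  14.  66.]]
```

View pics/crop.png

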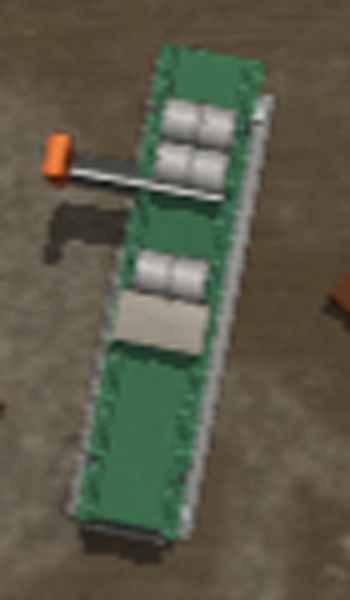

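The crop shows the chute corners at (165,45), (262,65), (80,520) and (172,540). The block's top is centred at about (162,322), and the tab top at (57,155).

Run:
```python
from h import *
c=get_calibration("top")
P=np.array([[165,45],[262,65],[80,520],[172,540],[162,322],[57,150]])/5+[230,160]-.4
w=at_z(c,P,[107,107,45,45,89,108]);print(np.round(w,1))
for a,b in((0,2),(1,3)): d=w[a]-w[b];print(np.arctan2(d[1],d[0]),np.hypot(*d[:2]))
d=w[0]-w[1];print(np.arctan2(-d[0],d[1]),w[:4].mean(0))
cc=get_calibration("wrist");print(np.round(cc["cam_to_world"],3),cc["K"])
```

```text
[[670.7  14.6 107. ]
 [658.2 -43.9 107. ]
 [386.5  68.4  45. ]
 [374.2  11.8  45. ]
 [504.7  16.7  89. ]
 [606.6  79.2 108. ]]
-0.18726237781213836 289.2509624034454
-0.1936539709290866 289.4102648155141
-0.21008033472069768 [522.38690047  12.75391992  76.        ]
[[ 2.79000e-01  9.31000e-01  2.36000e-01  2.20533e+02]
 [-9.60000e-01  2.71000e-01  6.70000e-02 -5.08278e+02]
 [-1.00000e-03 -2.45000e-01  9.69000e-01  3.83623e+02]
 [ 0.00000e+00  0.00000e+00  0.00000e+00  1.00000e+00]] [[339.03388915   0.         278.10890959]
 [  0.         339.03388915 208.22151182]
 [  0.           0.           1.        ]]
```

Request:
{"method": "arm_command", "body": {
  "targets": [
    {"hand": 1, "yaw": 0.12},
    {"hand": 1, "yaw": 0.12},
    {"hand": 1, "yaw": 0.12},
    {"hand": 1, "yaw": 0.12},
    {"hand": 1, "x": 0.017, "y": -0.043},
    {"hand": 1, "x": 0.017, "y": -0.043},
    {"hand": 1, "x": 0.017, "y": -0.043},
    {"hand": 1, "x": 0.017, "y": -0.043},
    {"hand": 1, "x": 0.017, "y": -0.043},
    {"hand": 1, "x": 0.017, "y": -0.043}
  ]
}}

```text
schema error: expected keys hand, x, y, z, yaw
```

Request:
{"method": "arm_command", "body": {
  "targets": [
    {"hand": 1, "x": 0.017, "y": -0.043},
    {"hand": 1, "x": 0.017, "y": -0.043},
    {"hand": 1, "x": 0.017, "y": -0.043},
    {"hand": 1, "x": 0.017, "y": -0.043},
    {"hand": 1, "x": 0.017, "y": -0.043},
    {"hand": 1, "x": 0.017, "y": -0.043},
    {"hand": 1, "x": 0.017, "y": -0.043},
    {"hand": 1, "x": 0.017, "y": -0.043},
    {"hand": 1},
    {"hand": 1}
  ]
}}

```text
schema error: expected keys hand, x, y, z, yaw
```

Run:
```python
from h import *
for i in range(1):
    s=manip.read_state();im=camera("wrist");c=get_calibration("wrist")
print(s["clock"],s["eef_pos"],s["eef_rot"],s["qd"].round(3))
np.save("w1.npy",{"c":c,"im":im},allow_pickle=True)
cv2.imwrite("pics/w1.png",cv2.resize(im[:,:,::-1],(800,600),interpolation=cv2.INTER_CUBIC))
```

```text
0.15 [ 152.89871149 -528.12487174  205.02460282] [-3.14072172e+00 -3.31253471e-05  2.81794320e-01] [-0.001 -0.001 -0.002 -0.001  0.001  0.   ]
```

View pics/w1.png

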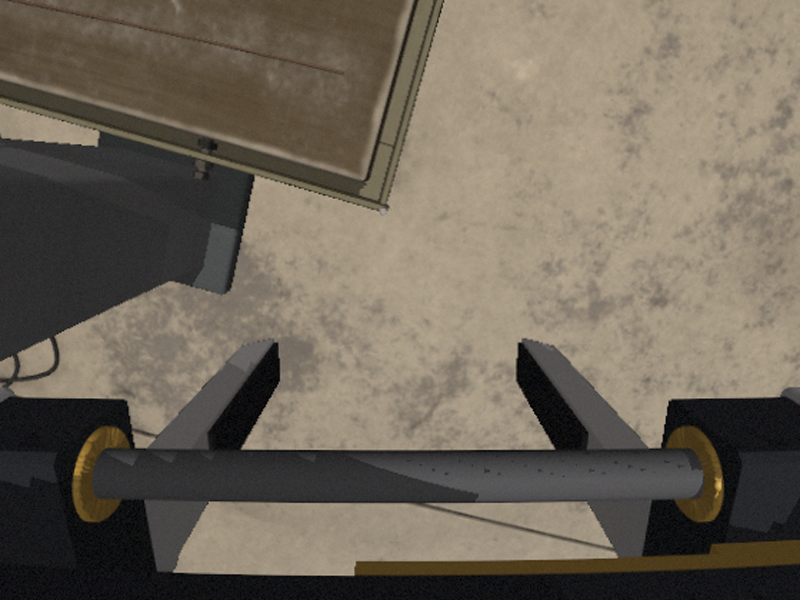

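The moves were refused because every key is required. This picture shows the table corner at (385,210) and the fingertips at (265,350) and (535,350).

Request:
{"method": "arm_command", "body": {
  "targets": [
    {"hand": 1, "x": 0, "y": 0, "z": 0, "yaw": 0.12},
    {"hand": 1, "x": 0, "y": 0, "z": 0, "yaw": 0.12},
    {"hand": 1, "x": 0, "y": 0, "z": 0, "yaw": 0.12},
    {"hand": 1, "x": 0, "y": 0, "z": 0, "yaw": 0.12},
    {"hand": 1, "x": 0.017, "y": -0.043, "z": 0, "yaw": 0},
    {"hand": 1, "x": 0.017, "y": -0.043, "z": 0, "yaw": 0},
    {"hand": 1, "x": 0.017, "y": -0.043, "z": 0, "yaw": 0},
    {"hand": 1, "x": 0.017, "y": -0.043, "z": 0, "yaw": 0},
    {"hand": 1, "x": 0.017, "y": -0.043, "z": 0, "yaw": 0},
    {"hand": 1, "x": 0.017, "y": -0.043, "z": 0, "yaw": 0}
  ]
}}

```text
clock: 1.2
eef_pos: [304.3, -293.7, 205.5]
eef_rot: [3.142, -0.0, -0.199]
wrist_force: [0.6, -0.6, 0.5]
finger_gap: 94.1
finger_force: 0.0
```

Request:
{"method": "arm_command", "body": {
  "targets": [
    {"hand": 1, "x": 0.017, "y": -0.043, "z": 0, "yaw": 0},
    {"hand": 1, "x": 0.017, "y": -0.043, "z": 0, "yaw": 0},
    {"hand": 1, "x": 0.017, "y": -0.043, "z": 0, "yaw": 0},
    {"hand": 1, "x": 0.017, "y": -0.043, "z": 0, "yaw": 0},
    {"hand": 1, "x": 0.017, "y": -0.043, "z": 0, "yaw": 0},
    {"hand": 1, "x": 0.017, "y": -0.043, "z": 0, "yaw": 0},
    {"hand": 1, "x": 0.017, "y": -0.043, "z": 0, "yaw": 0},
    {"hand": 1, "x": 0.017, "y": -0.043, "z": 0, "yaw": 0},
    {"hand": 1, "x": 0, "y": 0, "z": 0, "yaw": 0},
    {"hand": 1, "x": 0, "y": 0, "z": 0, "yaw": 0}
  ]
}}

```text
clock: 2.2
eef_pos: [504.7, 15.6, 204.9]
eef_rot: [3.141, 0.001, -0.196]
wrist_force: [-0.8, -0.0, 0.5]
finger_gap: 93.8
finger_force: 0.0
```

Run:
```python
from h import *
s=manip.read_state();c=get_calibration("wrist");im=camera("wrist")
print(s["clock"],s["eef_pos"],s["eef_rot"],s["qd"].round(3))
np.save("w2.npy",{"c":c,"im":im},allow_pickle=True)
cv2.imwrite("pics/w2.png",cv2.resize(im[:,:,::-1],(800,600),interpolation=cv2.INTER_CUBIC))
```

```text
2.2 [504.70980027  15.63172289 204.9407231 ] [ 3.14133074e+00  1.03362677e-03 -1.96364631e-01] [-0.039 -0.02   0.017 -0.    -0.001 -0.008]
```

View pics/w2.png

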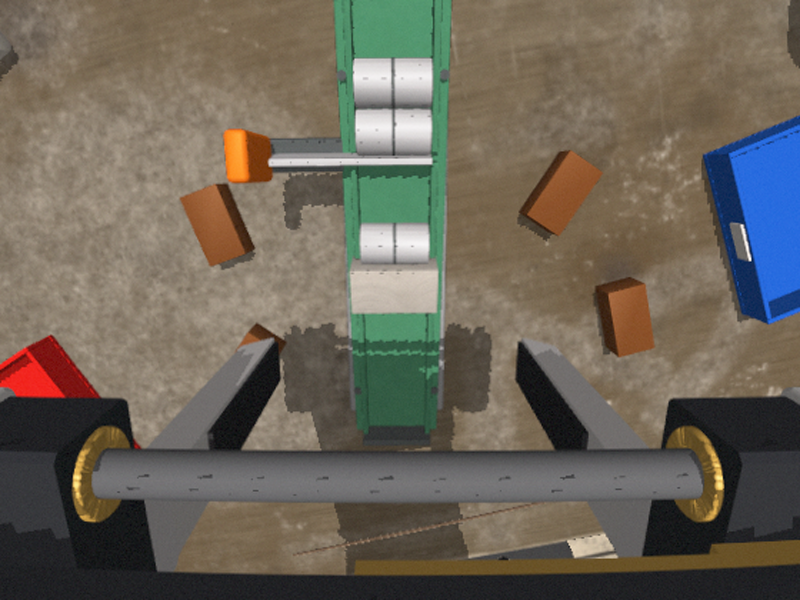

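The wrist view shows the block's top face at rows of about 270–312 and columns 351–438. The gate tab's top is at about (236,156), pin_1 is at (395,242), and the fingers straddle the chute symmetrically.

Run:
```python
from h import *
d=np.load("w2.npy",allow_pickle=True).item();c=d["c"];T=manip.read_state();o=T["eef_pos"];y=T["eef_rot"][2]
R=np.array([[np.cos(y),np.sin(y)],[np.sin(y),-np.cos(y)]])
def f(px,z):
    w=at_z(c,np.array(px)*.7,z);return np.c_[w,(w[:,:2]-o[:2])@R.T].round(1)
print("block",f([[351,271],[438,271],[352,312],[437,312]],[91,91,85,85]))
print("walls",f([[338,40],[450,40],[350,330],[443,330]],[98,98,70,70]))
print("tab",f([[227,130],[231,181],[247,130],[247,181]],108))
# triangulate tab top
ct=get_calibration("top");a,u=ray(c,[[236*.7,156*.7]]);b,v=ray(ct,[[240.9,189.8]])
t=np.linalg.lstsq(np.c_[u[0],-v[0]],b-a,rcond=None)[0];print(a+t[0]*u[0],b+t[1]*v[0])
im=d["im"];
a=cv2.resize(im[75:145,140:200,::-1],None,fx=6,fy=6,interpolation=cv2.INTER_CUBIC);b=cv2.resize(im[145:235,235:320,::-1],None,fx=4.667,fy=4.667,interpolation=cv2.INTER_CUBIC)
cv2.imwrite("pics/c2.png",np.hstack([a,b[:420]]))
```

```text
block [[522.9  41.2  91.   12.9 -29.4]
 [512.5 -11.3  91.   13.   24.1]
 [495.6  47.2  85.  -15.1 -30. ]
 [485.   -6.3  85.  -14.9  24.5]]
walls [[650.5  19.7  98.  142.2 -33.5]
 [638.7 -40.   98.  142.3  27.4]
 [479.5  53.5  70.  -32.1 -33. ]
 [467.2  -8.5  70.  -32.   30.2]]
tab [[615.8  88.5 108.   94.6 -94.1]
 [588.9  93.7 108.   67.3 -93.9]
 [613.5  77.7 108.   94.5 -83.1]
 [587.1  84.8 108.   67.3 -84.9]]
[597.79577929  76.03822373 144.35916142] [599.98562699  76.63066369 144.76127998]
```

View pics/c2.png

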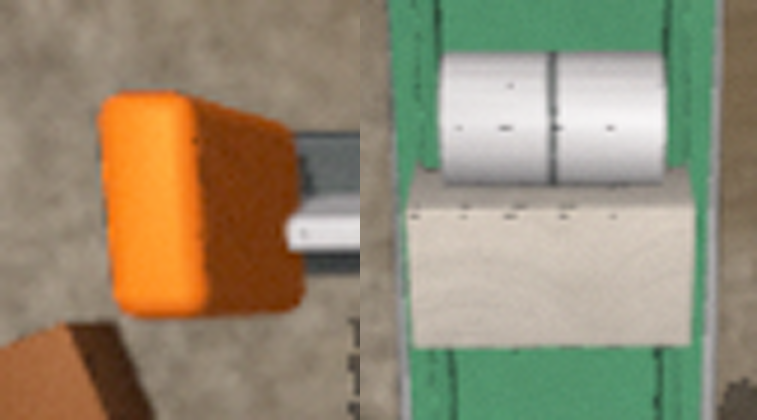

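Request:
{"method": "arm_command", "body": {
  "targets": [
    {"hand": 1, "x": 0, "y": -0.003, "z": 0.03, "yaw": 0},
    {"hand": 1, "x": 0, "y": 0, "z": 0.04, "yaw": 0},
    {"hand": 1, "x": 0, "y": 0, "z": 0.035, "yaw": 0},
    {"hand": 1, "x": 0, "y": 0, "z": 0.02, "yaw": 0},
    {"hand": 1, "x": 0, "y": 0, "z": 0.011, "yaw": 0},
    {"hand": 1, "x": 0, "y": 0, "z": 0, "yaw": 0},
    {"hand": 1, "x": 0, "y": 0, "z": 0, "yaw": 0}
  ]
}}

```text
clock: 2.95
eef_pos: [505.9, 17.5, 70.6]
eef_rot: [-3.141, -0.001, -0.199]
wrist_force: [1.1, 0.0, -0.4]
finger_gap: 94.3
finger_force: 0.0
```

Request:
{"method": "arm_command", "body": {
  "targets": [
    {"hand": -0.2, "x": 0, "y": 0, "z": 0, "yaw": 0},
    {"hand": -0.2, "x": 0, "y": 0, "z": 0, "yaw": 0},
    {"hand": -0.2, "x": 0, "y": 0, "z": 0, "yaw": 0},
    {"hand": -0.2, "x": 0, "y": 0, "z": 0, "yaw": 0},
    {"hand": -0.2, "x": 0, "y": 0, "z": 0, "yaw": 0}
  ],
  "newtons": 40
}}

```text
clock: 3.45
eef_pos: [505.4, 18.0, 69.6]
eef_rot: [-3.142, -0.0, -0.198]
wrist_force: [0.6, -0.5, -0.2]
finger_gap: 57.5
finger_force: 0.0
```

Request:
{"method": "arm_command", "body": {
  "targets": [
    {"hand": -0.4, "x": 0, "y": 0, "z": 0, "yaw": 0},
    {"hand": -0.4, "x": 0, "y": 0, "z": 0, "yaw": 0},
    {"hand": -0.4, "x": 0, "y": 0, "z": 0, "yaw": 0},
    {"hand": -0.4, "x": 0, "y": 0, "z": 0, "yaw": 0}
  ]
}}

```text
clock: 3.85
eef_pos: [505.4, 18.0, 69.5]
eef_rot: [-3.142, -0.0, -0.198]
wrist_force: [-0.8, 0.3, 3.4]
finger_gap: 54.6
finger_force: 40.0
```

Request:
{"method": "arm_command", "body": {
  "targets": [
    {"hand": -0.4, "x": 0, "y": 0, "z": -0.01, "yaw": 0},
    {"hand": -0.4, "x": 0, "y": 0, "z": -0.01, "yaw": 0},
    {"hand": -0.4, "x": 0, "y": 0, "z": -0.02, "yaw": 0},
    {"hand": -0.4, "x": 0, "y": 0, "z": -0.03, "yaw": 0},
    {"hand": -0.4, "x": 0, "y": 0, "z": -0.03, "yaw": 0},
    {"hand": -0.4, "x": 0, "y": 0, "z": -0.03, "yaw": 0},
    {"hand": -0.4, "x": 0, "y": 0, "z": -0.02, "yaw": 0},
    {"hand": -0.4, "x": 0, "y": 0, "z": 0, "yaw": 0},
    {"hand": -0.4, "x": 0, "y": 0, "z": 0, "yaw": 0}
  ]
}}

```text
clock: 4.75
eef_pos: [505.1, 18.0, 219.0]
eef_rot: [3.142, 0.0, -0.198]
wrist_force: [0.4, -0.3, -5.6]
finger_gap: 54.5
finger_force: 40.0
```

Run:
```python
from h import *
s=manip.read_state();c=get_calibration("wrist");im=camera("wrist")
print(s["clock"],s["eef_pos"],s["eef_rot"],s["finger_gap"],s["wrist_force"])
np.save("w3.npy",{"c":c,"im":im},allow_pickle=True)
cv2.imwrite("pics/w3.png",cv2.resize(im[:,:,::-1],(800,600),interpolation=cv2.INTER_CUBIC))
# shift to tray centre
y=s["eef_rot"][2];R=np.array([[np.cos(y),np.sin(y)],[np.sin(y),-np.cos(y)]])
print(R@(np.array([419.4,346.4])-s["eef_pos"][:2]))
```

```text
4.75 [505.12698812  18.0332107  219.00349216] [ 3.14158863e+00  2.43102383e-04 -1.98169051e-01] 54.51449748861245 [ 0.37944377 -0.34544026 -5.56959729]
[-148.69626128 -305.0627586 ]
```

View pics/w3.png

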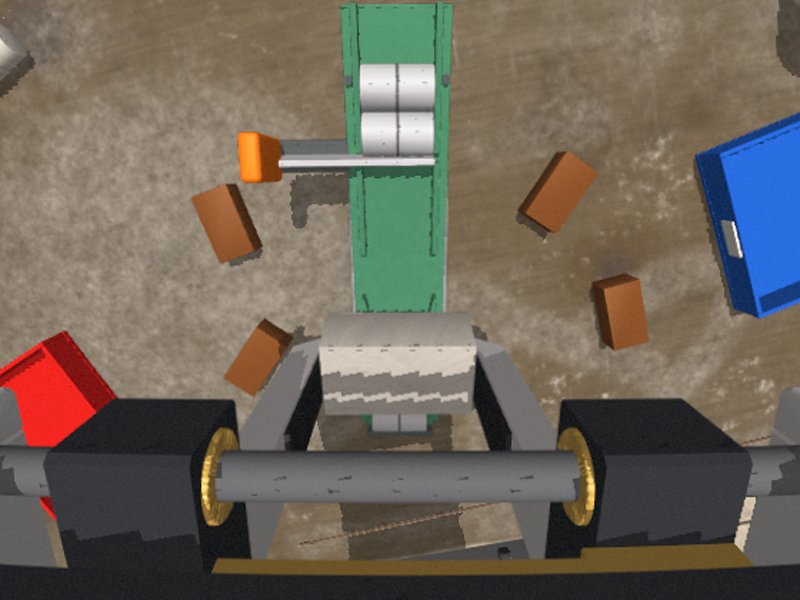

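The block is held level at (398,380), and pin_1 lies at the end stop at about (400,422). Next I carry the block to the red tray.

Request:
{"method": "arm_command", "body": {
  "targets": [
    {"hand": -0.4, "x": -0.01, "y": -0.02, "z": 0, "yaw": 0},
    {"hand": -0.4, "x": -0.02, "y": -0.041, "z": 0, "yaw": 0},
    {"hand": -0.4, "x": -0.02, "y": -0.041, "z": 0, "yaw": 0},
    {"hand": -0.4, "x": -0.02, "y": -0.041, "z": 0, "yaw": 0},
    {"hand": -0.4, "x": -0.02, "y": -0.041, "z": 0, "yaw": 0},
    {"hand": -0.4, "x": -0.02, "y": -0.041, "z": 0, "yaw": 0},
    {"hand": -0.4, "x": -0.02, "y": -0.041, "z": 0, "yaw": 0},
    {"hand": -0.4, "x": -0.019, "y": -0.039, "z": 0, "yaw": 0},
    {"hand": -0.4, "x": 0, "y": 0, "z": 0, "yaw": -0.1},
    {"hand": -0.4, "x": 0, "y": 0, "z": 0, "yaw": -0.14}
  ]
}}

```text
clock: 5.8
eef_pos: [418.3, 347.2, 217.4]
eef_rot: [3.14, 0.003, 0.048]
wrist_force: [0.3, -0.6, -4.6]
finger_gap: 54.5
finger_force: 40.0
```

Request:
{"method": "arm_command", "body": {
  "targets": [
    {"hand": -0.4, "x": 0, "y": 0, "z": 0, "yaw": -0.145},
    {"hand": -0.4, "x": 0, "y": 0, "z": 0, "yaw": -0.145},
    {"hand": -0.4, "x": 0, "y": 0, "z": 0, "yaw": -0.145},
    {"hand": -0.4, "x": 0, "y": 0, "z": 0, "yaw": -0.145},
    {"hand": -0.4, "x": 0, "y": 0, "z": 0, "yaw": -0.145},
    {"hand": -0.4, "x": 0, "y": 0, "z": 0, "yaw": -0.145},
    {"hand": -0.4, "x": 0, "y": 0, "z": 0, "yaw": -0.145},
    {"hand": -0.4, "x": 0, "y": 0, "z": 0, "yaw": -0.145},
    {"hand": -0.4, "x": 0, "y": 0, "z": 0, "yaw": -0.145},
    {"hand": -0.4, "x": 0, "y": 0, "z": 0, "yaw": -0.145}
  ]
}}

```text
clock: 6.8
eef_pos: [418.9, 346.0, 217.7]
eef_rot: [-3.139, 0.002, 1.498]
wrist_force: [-0.1, -0.6, -4.0]
finger_gap: 54.7
finger_force: 40.0
```

Request:
{"method": "arm_command", "body": {
  "targets": [
    {"hand": -0.4, "x": 0, "y": 0, "z": 0, "yaw": -0.145},
    {"hand": -0.4, "x": 0, "y": 0, "z": 0, "yaw": -0.145},
    {"hand": -0.4, "x": 0, "y": 0, "z": 0, "yaw": -0.145},
    {"hand": -0.4, "x": 0, "y": 0, "z": 0, "yaw": 0},
    {"hand": -0.4, "x": 0, "y": 0, "z": 0, "yaw": 0}
  ]
}}

```text
clock: 7.3
eef_pos: [419.1, 346.2, 218.5]
eef_rot: [-3.14, 0.0, 1.922]
wrist_force: [-0.4, 0.8, -3.9]
finger_gap: 55.3
finger_force: 40.0
```

Run:
```python
from h import *
s=manip.read_state();c=get_calibration("wrist");im=camera("wrist")
print(s["clock"],s["eef_pos"],s["eef_rot"],s["finger_gap"],s["wrist_force"])
np.save("w4.npy",{"c":c,"im":im},allow_pickle=True)
cv2.imwrite("pics/w4.png",cv2.resize(im[:,:,::-1],(800,600),interpolation=cv2.INTER_CUBIC))
y=s["eef_rot"][2];R=np.array([[np.cos(y),np.sin(y)],[np.sin(y),-np.cos(y)]])
print(R@(np.array([419.4,346.4])-s["eef_pos"][:2]))
```

```text
7.3 [419.13760198 346.17865472 218.47025459] [-3.14003389e+00  4.35636048e-04  1.92238216e+00] 55.31403493029841 [-0.36254946  0.83273687 -3.92128768]
[0.11743861 0.322575  ]
```

View pics/w4.png

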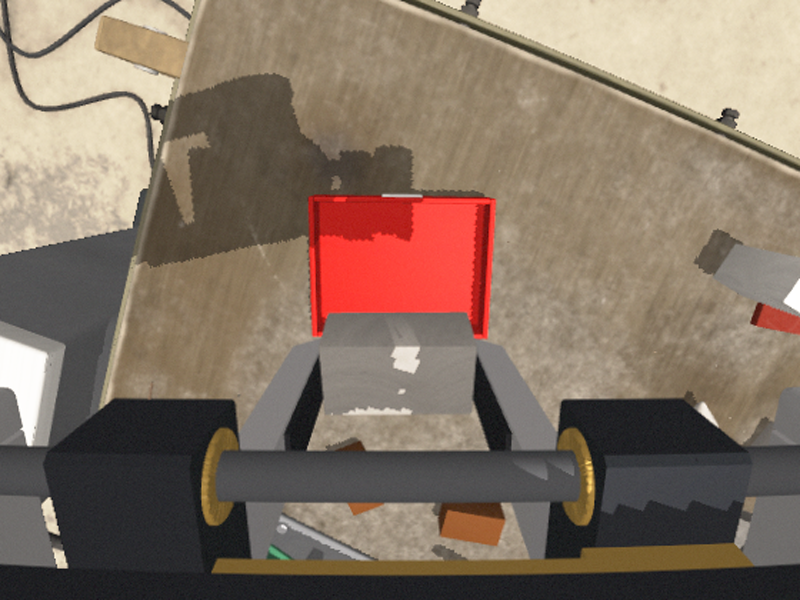

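The tray rim runs from (310,197) to (495,200) and down to about row 337. It is aligned and lies about 3 mm ahead of the tool, so I lower the block there.

Request:
{"method": "arm_command", "body": {
  "targets": [
    {"hand": -0.4, "x": 0.003, "y": 0, "z": 0.03, "yaw": 0},
    {"hand": -0.4, "x": 0, "y": 0, "z": 0.045, "yaw": 0},
    {"hand": -0.4, "x": 0, "y": 0, "z": 0.045, "yaw": 0},
    {"hand": -0.4, "x": 0, "y": 0, "z": 0.035, "yaw": 0},
    {"hand": -0.4, "x": 0, "y": 0, "z": 0.02, "yaw": 0},
    {"hand": -0.4, "x": 0, "y": 0, "z": 0.014, "yaw": 0},
    {"hand": -0.4, "x": 0, "y": 0, "z": 0.01, "yaw": 0},
    {"hand": -0.4, "x": 0, "y": 0, "z": 0.005, "yaw": 0},
    {"hand": -0.4, "x": 0, "y": 0, "z": 0, "yaw": 0},
    {"hand": -0.4, "x": 0, "y": 0, "z": 0, "yaw": 0}
  ]
}}

```text
clock: 8.35
eef_pos: [418.7, 349.5, 16.3]
eef_rot: [3.14, -0.0, 1.926]
wrist_force: [-0.4, 0.3, -3.6]
finger_gap: 54.8
finger_force: 40.0
```

Request:
{"method": "arm_command", "body": {
  "targets": [
    {"hand": 0.35, "x": 0, "y": 0, "z": 0, "yaw": 0},
    {"hand": 0.35, "x": 0, "y": 0, "z": 0, "yaw": 0},
    {"hand": 0.35, "x": 0, "y": 0, "z": 0, "yaw": 0},
    {"hand": 0.35, "x": 0, "y": 0, "z": 0, "yaw": 0}
  ]
}}

```text
clock: 8.75
eef_pos: [418.5, 349.3, 15.8]
eef_rot: [3.141, -0.0, 1.927]
wrist_force: [0.2, 0.0, 0.6]
finger_gap: 63.7
finger_force: 0.0
```

Request:
{"method": "arm_command", "body": {
  "targets": [
    {"hand": 0.35, "x": 0, "y": 0, "z": -0.02, "yaw": 0},
    {"hand": 0.35, "x": 0, "y": 0, "z": -0.04, "yaw": 0},
    {"hand": 0.2, "x": 0, "y": 0, "z": -0.05, "yaw": 0},
    {"hand": 0.1, "x": 0, "y": 0, "z": -0.05, "yaw": -0.13},
    {"hand": 0.1, "x": 0, "y": 0, "z": -0.045, "yaw": -0.145},
    {"hand": 0.1, "x": 0, "y": 0, "z": 0, "yaw": -0.145},
    {"hand": 0.1, "x": 0, "y": 0, "z": 0, "yaw": -0.145},
    {"hand": 0.1, "x": 0, "y": 0, "z": 0, "yaw": -0.145},
    {"hand": 0.1, "x": 0, "y": 0, "z": 0, "yaw": -0.145},
    {"hand": 0.1, "x": 0, "y": 0, "z": 0, "yaw": -0.145}
  ]
}}

```text
clock: 9.75
eef_pos: [418.3, 349.2, 220.6]
eef_rot: [3.141, 0.0, 2.933]
wrist_force: [-0.1, 0.4, 0.5]
finger_gap: 51.8
finger_force: 0.0
```

Request:
{"method": "arm_command", "body": {
  "targets": [
    {"hand": 0.1, "x": -0.029, "y": -0.029, "z": 0, "yaw": -0.017},
    {"hand": 0.1, "x": -0.029, "y": -0.029, "z": 0, "yaw": 0},
    {"hand": 0.1, "x": -0.029, "y": -0.029, "z": 0, "yaw": 0},
    {"hand": 0.1, "x": -0.029, "y": -0.029, "z": 0, "yaw": 0},
    {"hand": 0.1, "x": -0.029, "y": -0.029, "z": 0, "yaw": 0},
    {"hand": 0.1, "x": -0.029, "y": -0.029, "z": 0, "yaw": 0},
    {"hand": 0.1, "x": -0.029, "y": -0.029, "z": 0, "yaw": 0},
    {"hand": 0.1, "x": -0.029, "y": -0.029, "z": 0, "yaw": 0},
    {"hand": 0.1, "x": 0, "y": 0, "z": 0, "yaw": 0},
    {"hand": 0.1, "x": 0, "y": 0, "z": 0, "yaw": 0}
  ]
}}

```text
clock: 10.75
eef_pos: [599.6, 75.3, 220.2]
eef_rot: [3.142, -0.0, 2.942]
wrist_force: [0.6, 0.8, 0.2]
finger_gap: 51.6
finger_force: 0.0
```

Run:
```python
from h import *
s=manip.read_state();c=get_calibration("wrist");im=camera("wrist")
print(s["clock"],s["eef_pos"],s["eef_rot"],s["finger_gap"])
np.save("w5.npy",{"c":c,"im":im},allow_pickle=True)
for n in("w2.npy","w3.npy"):
    d=np.load(n,allow_pickle=True).item();h=cv2.cvtColor(d["im"],cv2.COLOR_RGB2HSV);m=cv2.inRange(h,(8,200,225),(22,255,255));p=np.argwhere(m[60:160,140:220])+[60,140];print(n,p.mean(0)[::-1],p.min(0)[::-1],p.max(0)[::-1])
a=cv2.resize(im[:,:,::-1],(800,600),interpolation=cv2.INTER_CUBIC)
t=camera("top")[150:285,120:320,::-1]; a[400:,:296]=cv2.resize(t,(296,200))
cv2.imwrite("pics/w5.png",a)
```

```text
10.75 [599.64811477  75.29449394 220.18015702] [ 3.14155238e+00 -4.99515003e-04  2.94241787e+00] 51.607957021930794
w2.npy [164.56842105 108.82736842] [157  91] [173 126]
w3.npy [173.81435644 110.1039604 ] [167  93] [181 126]
```

View pics/w5.png

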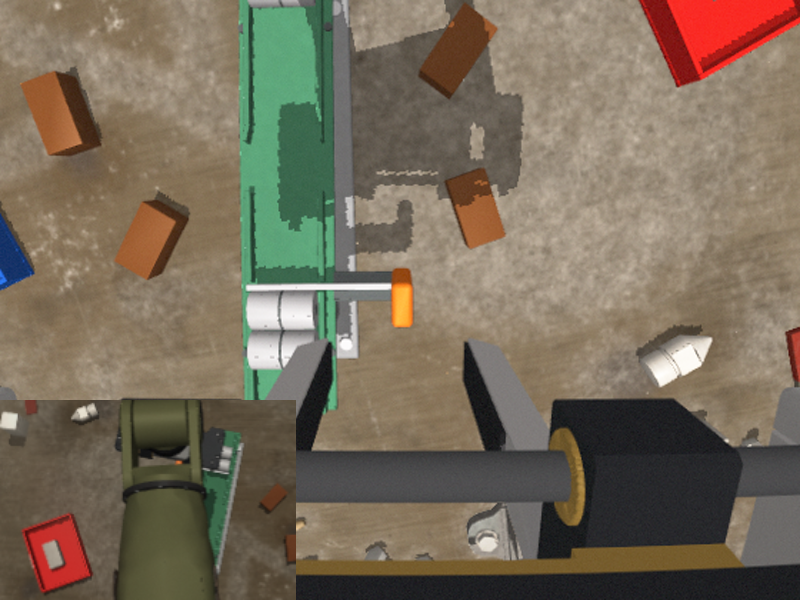

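The block lies in the red tray (inset). The tab's top is at about (402,304), its near face at rows 269–281, and pins 2 and 3 wait behind the blade.

Run:
```python
from h import *
s=manip.read_state();d=np.load("w5.npy",allow_pickle=True).item();im=d["im"]
h=cv2.cvtColor(im,cv2.COLOR_RGB2HSV);m=cv2.inRange(h,(8,200,225),(22,255,255));p=np.argwhere(m[180:235,265:295])+[180,265];q=p.mean(0)[::-1];print(q,p.min(0),p.max(0))
A=[];B=[]
for n,px in(("w2.npy",(164.6,108.8)),("w3.npy",(173.8,110.1)),("w5.npy",tuple(q))):
    o,v=ray(np.load(n,allow_pickle=True).item()["c"],[px]);v=v[0]/np.linalg.norm(v[0]);P=np.eye(3)-np.outer(v,v);A.append(P);B.append(P@o)
X=np.linalg.solve(sum(A),sum(B));print(X,[np.linalg.norm(a@X-b).round(1) for a,b in zip(A,B)])
y=s["eef_rot"][2];R=np.array([[np.cos(y),np.sin(y)],[np.sin(y),-np.cos(y)]]);print(R@(X[:2]-s["eef_pos"][:2]))
```

```text
[281.15544041 212.94818653] [199 275] [228 287]
[598.5484325   78.39084167 137.87819386] [np.float64(0.2), np.float64(0.1), np.float64(0.2)]
[1.00541744 1.62251975]
```

Request:
{"method": "arm_command", "body": {
  "targets": [
    {"hand": 0.1, "x": 0.001, "y": 0.002, "z": 0.02, "yaw": 0},
    {"hand": 0.1, "x": 0, "y": 0, "z": 0.035, "yaw": 0},
    {"hand": 0.1, "x": 0, "y": 0, "z": 0.03, "yaw": 0},
    {"hand": 0.1, "x": 0, "y": 0, "z": 0.02, "yaw": 0},
    {"hand": 0.1, "x": 0, "y": 0, "z": 0.009, "yaw": 0},
    {"hand": 0.1, "x": 0, "y": 0, "z": 0, "yaw": 0},
    {"hand": 0.1, "x": 0, "y": 0, "z": 0, "yaw": 0}
  ],
  "newtons": 20
}}

```text
clock: 11.55
eef_pos: [599.4, 78.4, 107.7]
eef_rot: [3.141, 0.002, 2.944]
wrist_force: [-0.0, -0.4, 0.1]
finger_gap: 51.5
finger_force: 0.0
```

Request:
{"method": "arm_command", "body": {
  "targets": [
    {"hand": -1, "x": 0, "y": 0, "z": 0, "yaw": 0},
    {"hand": -1, "x": 0, "y": 0, "z": 0, "yaw": 0},
    {"hand": -1, "x": 0, "y": 0, "z": 0, "yaw": 0},
    {"hand": -1, "x": 0, "y": 0, "z": 0, "yaw": 0},
    {"hand": -1, "x": 0, "y": 0, "z": 0, "yaw": 0},
    {"hand": -1, "x": 0, "y": 0, "z": 0, "yaw": 0},
    {"hand": -1, "x": 0, "y": 0, "z": 0, "yaw": 0}
  ]
}}

```text
clock: 12.25
eef_pos: [599.1, 77.9, 106.5]
eef_rot: [-3.142, 0.0, 2.944]
wrist_force: [-1.1, 0.4, 1.6]
finger_gap: 11.7
finger_force: 20.0
```

Gripped: the gap is 11.7 mm, against a 12 mm tab. Next I pull along chute +y, which is tool +y.

Request:
{"method": "arm_command", "body": {
  "targets": [
    {"hand": -1, "x": 0, "y": 0.004, "z": 0, "yaw": 0},
    {"hand": -1, "x": 0, "y": 0.007, "z": 0, "yaw": 0},
    {"hand": -1, "x": 0, "y": 0.01, "z": 0, "yaw": 0},
    {"hand": -1, "x": 0, "y": 0.01, "z": 0, "yaw": 0},
    {"hand": -1, "x": 0, "y": 0.01, "z": 0, "yaw": 0},
    {"hand": -1, "x": 0, "y": 0.008, "z": 0, "yaw": 0},
    {"hand": -1, "x": 0, "y": 0.004, "z": 0, "yaw": 0},
    {"hand": -1, "x": 0, "y": 0.001, "z": 0, "yaw": 0},
    {"hand": -1, "x": 0, "y": 0, "z": 0, "yaw": 0},
    {"hand": -1, "x": 0, "y": 0, "z": 0, "yaw": 0}
  ]
}}

```text
clock: 13.25
eef_pos: [609.4, 130.9, 106.5]
eef_rot: [-3.141, -0.001, 2.944]
wrist_force: [-6.9, -2.3, 5.2]
finger_gap: 12.1
finger_force: 20.0
```

Request:
{"method": "arm_command", "body": {
  "targets": [
    {"hand": -1, "x": 0, "y": 0.001, "z": 0, "yaw": 0},
    {"hand": -1, "x": 0, "y": 0.001, "z": 0, "yaw": 0},
    {"hand": -1, "x": 0, "y": 0, "z": 0, "yaw": 0},
    {"hand": -1, "x": 0, "y": 0, "z": 0, "yaw": 0}
  ]
}}

```text
clock: 13.65
eef_pos: [609.4, 130.9, 106.4]
eef_rot: [-3.138, -0.002, 2.943]
wrist_force: [-11.1, -14.4, 7.2]
finger_gap: 11.8
finger_force: 20.0
```

Request:
{"method": "arm_command", "body": {
  "targets": [
    {"hand": 0, "x": 0, "y": 0, "z": 0, "yaw": 0},
    {"hand": 0, "x": 0, "y": 0, "z": 0, "yaw": 0},
    {"hand": 0, "x": 0, "y": 0, "z": 0, "yaw": 0},
    {"hand": 0, "x": 0, "y": 0, "z": 0, "yaw": 0},
    {"hand": 0, "x": 0, "y": 0, "z": -0.02, "yaw": 0},
    {"hand": 0, "x": 0, "y": 0, "z": -0.04, "yaw": 0},
    {"hand": 0, "x": 0, "y": 0, "z": -0.045, "yaw": 0},
    {"hand": 0, "x": 0, "y": 0, "z": -0.02, "yaw": 0},
    {"hand": 0, "x": 0, "y": 0, "z": 0, "yaw": 0},
    {"hand": 0, "x": 0, "y": 0, "z": 0, "yaw": 0}
  ]
}}

```text
clock: 14.65
eef_pos: [609.9, 132.9, 230.7]
eef_rot: [-3.141, -0.0, 2.944]
wrist_force: [0.1, 0.0, -0.7]
finger_gap: 47.2
finger_force: 0.0
```

Run:
```python
from h import *
s=manip.read_state();c=get_calibration("wrist");print(s["clock"],s["eef_pos"],s["finger_gap"],s["wrist_force"])
a=cv2.resize(camera("wrist")[:300,:,::-1],(560,300));b=cv2.resize(camera("scene")[150:400,80:400,::-1],(384,300));
cv2.imwrite("pics/w6.png",np.vstack([np.hstack([a,np.zeros((300,240,3),np.uint8)]),np.hstack([b,np.zeros((300,416,3),np.uint8)])]))
```

```text
14.65 [609.89495375 132.86832488 230.7171989 ] 47.16768527308435 [ 0.13943515  0.04579108 -0.73007075]
```

View pics/w6.png

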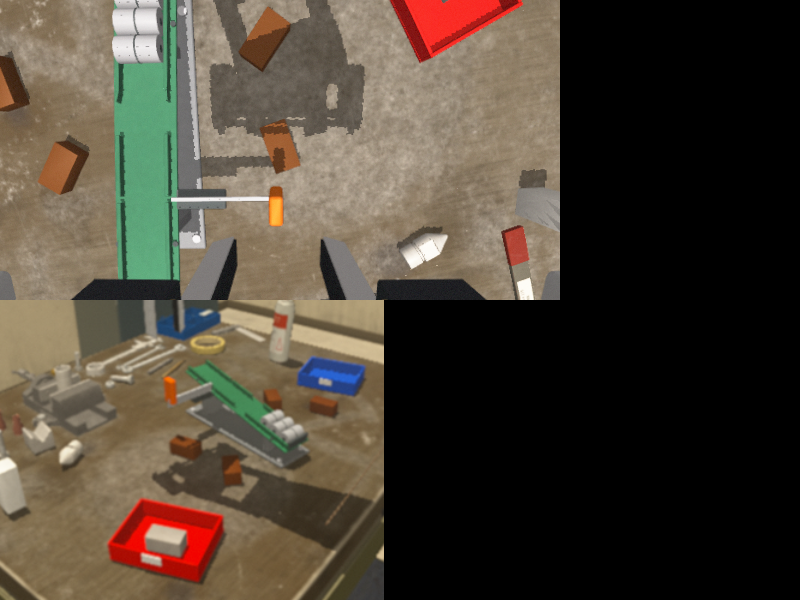

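The gate is open, with the tab at (276,207) and the blade clear of the channel. All three pins are stacked at the low end around (137,30), the block lies flat in the red tray, and the can and cone part stand as before.

```bash
python3 -c "
from cell import manip
print(manip.sign_off())"
```

```text
the job is handed in; nothing more can be done
None
```

The job is handed in: with the gate shut, the block was lifted out and put in the red tray; then the gate was pulled open to its stop, and all three pins rest at the end stop with the can and cone part untouched.

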